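# Release the sprung former dock, take the former to the easel, latch the dock down

## Task

Press the pad of the sloping dock fully down and let go so that its push-push catch releases and the carriage springs up with the arched wooden former, then draw the former out along the slope and stand it foot down on the easel's ledge, leaning on the backrest near the middle. Press the pad of the empty dock fully down again so that the catch holds the carriage down. Do not disturb the other things on the bench.

Things in the scene. Friction and masses are not known exactly. Their poses are not given: they have to be found in the camera images.
- dock: plywood dock on a white base 190 x 215 mm; origin under the dock. Everything in it leans 35 degrees from vertical, upper end towards the dock's -x (about the robot's left, +y). At its far end is a box with the press pad on a stem, at the end nearer the robot the former's slot, 15 x 108 mm, whose walls end 5 mm below the held-down pad's top face
- carrier (a joint): travel of the dock's sprung carriage along its slope, m: 0 held down by the catch (start), -0.035 fully up, +0.0125 bottom stop. Push-push catch: pushed beyond +0.010 (best to the stop) and let go, it changes state: held springs up, up stays held at 0; a push to less than 0.008 changes nothing, one in between may hang at +0.006 (push again). 3 N at the top, 6 to 10 N near the bottom; rises in about 0.5 s
- pad_top (a point): centre of the top face of the press pad, fixed to the carriage and moving with it: square aluminium pad 46 x 46 x 12 mm with three thin dark ribs; the box under it ends 23 mm below when held down. Axes: z along the slide, up and out of the slope (press along -z); y level, along the dock's width; x across its thickness, to the robot's right and up. The former stands at y -0.142 to -0.042
- former_mid (a point): centre of the former, a plain wooden plate 12 mm thick (x), 100 wide (y), 130 tall (z): flat foot at z -0.065, arch of 50 mm radius with its crown at +0.065; about 160 g. It starts loose in the dock's slot, on the carriage, z along the slide. 10 mm of the arch stand out of the slot when held down, 45 mm when up; then it must be drawn about 100 mm along z to be clear
- former: the same former, origin under the centre of its flat foot; axes as above
- easel_rest: seat of the wooden easel (base 150 x 150 mm), leaning 35 degrees like the dock. Origin: mid-width, where backrest face and ledge top meet, 50 mm above the table. z up the backrest (70 mm tall), y along the 140 mm width, x out of its face, to the robot's right and up. Ledge x 0 to 0.036, 14 mm high lip from x 0.029. Seated, the former has this attitude, its centre at x 0.006, z 0.065
- ruler: wooden ruler, 300 x 30 x 6 mm, lying flat between dock and easel; origin under its centre, x along it
- shears: steel tailor's shears with black ring handles, about 170 mm long, lying flat near the robot; origin near the pivot end of the handles, x towards the blade tips
- spool: paper-white thread spool, 48 mm diameter, 55 mm tall, standing; origin under its centre
- brush: wooden-handled velvet brush, 200 mm long, lying flat at the robot's left; origin under its centre, x along it
- tin: plain round steel tin, 70 mm diameter, 45 mm tall, at the robot's right; origin under its centre
- chalk_box: small cardboard chalk box, 90 x 60 x 30 mm, at the robot's right; origin under its centre

How it is judged (in metres and radians):
On the way, in this order (a step that is already met when the one before it is completed fails the run):
1. the carriage has sprung up (joint below -0.030) with the former still standing in the dock (value of joint carrier below -0.03 m and distance between former_mid and pad_top below 0.14 m), for 0.2 s.
2. the former is drawn clear of the dock (its centre over 0.17 m from the pad's top) (distance between former_mid and pad_top above 0.17 m), for 0.1 s.
At the end, for the whole second after the job is handed in: Former foot down on the ledge, leaning on the backrest: centre in the easel_rest frame at x -4 to 22, y within 35, z 58 to 72 mm, within 0.14 rad of the backrest, crown up, touching the easel, under 0.02 m/s. Carriage held by the catch: joint carrier within 4 mm of 0 (x of former_mid in the frame of easel_rest between -0.004 and 0.022 m and y of former_mid in the frame of easel_rest between -0.035 and 0.035 m and z of former_mid in the frame of easel_rest between 0.058 and 0.072 m and angle between the z axis of former_mid and the z axis of easel_rest, either way round below 0.14 rad and angle between former_mid's own z axis and vertical below 1 rad and linear speed of former below 0.02 m/s and contact force between former and easel_rest above 0.2 N and value of joint carrier between -0.004 and 0.004 m).
It fails at once if a bystander is pushed more than 30 mm from its place (distance of any of ruler, shears, spool, brush, tin, chalk_box from where it was at the start of the episode above 0.03 m).
It also fails if it takes over 72 s, if anything falls off the work surface, if the arm or the gripper's body presses on something with over 40 N, if the wrist force passes 120 N, or if a joint passes its speed limit or range.

## Robot

A 6-joint arm with a two-finger parallel gripper is mounted at the origin on the work surface. World frame = base frame: x ahead of the robot, y to its left, z up, the work surface at z = 0. Lengths are in m, angles in degrees, forces in N, time in s.
With the tool pointing down it reaches from about 0.375 to 0.9 m from the base axis. Payload 3.1 kg.
Tool frame: the origin (TCP) lies on the centre line of the jaws, within the pads' length; the fingertips stand 25 mm ahead of it and the grasp point (between the pads) lies 6 mm ahead of it; z points along the fingers, y is the line along which they close (so a half turn about z gives the same grasp; the last joint's range is limited). The gripper opens to 87 mm and grips with 3 to 60 N. Pads are 19 mm wide; open, the fingers measure 117 mm over their backs; the gripper's body (75 mm by 190 mm) begins 51 mm behind the grasp point.
Start: joints at [-83.108, 30.224, 82.088, -0, 67.689, -10.227], TCP at [0.184, -0.597, 0.248] pointing down, gripper open.
Joint ranges: [-176.69, 176.69], [-43.24, 126.21], [12.49, 139.97], [-82, 262], [0, 151.66], [-163.58, 163.58]. Speed limits (degrees/s): [159.86, 159.86, 180, 180, 180, 180].

## Interface

Orientations are given as a 3x3 rotation matrix whose columns are the frame's x, y, z axes.
In Python, from rig import * gives the robot as it stands.
- The arm moves only by the tool step_arm, never from a script. Its argument "steps" is a list of rows, each a list of 7 numbers: the shift along the tool's x, y, z normalised to -1 to 1, where 1 is 0.3 m, then the turn, a rotation vector about the tool's x, y, z normalised to -1 to 1, where 1 is 45 degrees, then the gripper's target within -1 to 1 (shut at 1, half-way at 0, fully open at -1). A call has 1 to 8 rows; each row is the pose to reach, as a shift and turn from the pose commanded when the call began, along the tool's axes at that moment; what a row does not reach only later rows make up. A row lasts 1/12 s, in which the tool goes at most 41.7 mm and 7.16 degrees, less where a joint would pass 70% of its speed; a pose out of reach is approached as far as the arm can. A call with a number of a shift or a turn outside -1 to 1 is refused whole. A call with a gripper value outside its range is refused whole. The fingers move at their own pace and stop on an object; the grip force is fixed at half the most. Time passes only in rows, so rows that repeat a pose let the fingers close. It gives the time, the measured TCP pose, the force, the opening and the grip force at its end, in the units of the state.
- read_state(): the state, without advancing time (a new reading comes with each control period).
- capture(name): name is "scene" or "top" or "wrist"; returns a dict with "image" (400x640x3 uint8, red, green, blue), "vertical_fov" (degrees; the focal length in pixels is half the picture's height over the tangent of half this angle, whatever the lens; pixels are square), "cx", "cy" (the principal point, pixels), "world_from_camera" (4x4, takes a point from camera to world coordinates); the wrist camera has in their place "T_tool_cam" (4x4, takes a point from camera to tool coordinates, whose origin is the TCP and whose axes are the flange's). Camera axes: x right, y down, z forward; pixel columns grow to the right and rows downward; lengths in m; the calibration is good to about 2 mm. A picture is of the moment at which its call begins: read the wrist's pose just before it. There is no depth.
- hand_in(): hands the job in; it is judged then, once.
The state is a dict: "time_s": time; "joint_positions": joint angles; "qvel": joint speeds; "tau": joint torques, N m; "position": TCP position; "tcp_rot": TCP orientation; "force": force on the tool from outside, world axes, zero at the start; "moment": the same for the moment, N m; "opening": opening from 0.0 (shut) to 1.0 (fully open); "grasp_force": force on a finger pad.
Only numpy, scipy, OpenCV 4.12 (cv2) and the standard library are available. Lean on these libraries where they do the work, as an engineer would, in place of code of your own. Each camera call takes 0.05 s, during which the arm holds its last target. There are 200 camera calls.

## Working session

There is one attempt and no reset: what is moved stays moved. The work goes in short steps, Python scripts to look and compute and a tool call to move; the robot and the scene stay as the last step left them, time stands still between calls to the robot, and variables do not carry over. Pictures are saved under pics/ and viewed, at most 10 in all, crops included, and the job is handed in when it is done.

Besides the shell and the picture viewer there is one more tool, called after "Call:" as name(argument=value, ...) on one line, values as JSON. step_arm: Moves the arm, as the interface text tells. Scaled input: -1 to 1 covers 0.3 m each way for a shift and 45 degrees each way for a turn. Its arguments: {"type":"object","properties":{"steps":{"type":"array"}},"required":["steps"]}

```bash
mkdir -p pics; ls; python3 - <<'E'
from rig import *
import cv2,numpy as np
s=read_state();print(s['position'],s['tcp_rot'],s['time_s'])
for n in ("scene","top"):
    c=capture(n);cv2.imwrite(f"pics/{n}0.png",c["image"][:,:,::-1])
    print(n,c["vertical_fov"],c["cx"],c["cy"],np.round(c["world_from_camera"],3).tolist())
E
```

```text
pics
[ 0.18393777 -0.59660818  0.24658597] [[ 9.55687087e-01  2.94384297e-01 -2.77127277e-04]
 [ 2.94384205e-01 -9.55684784e-01  2.12897675e-03]
 [ 3.61891003e-04 -2.11621748e-03 -9.99997695e-01]] 0.0
scene 51.999636077368855 314.86049659918126 197.62433674945194 [[-0.483, 0.732, -0.481, 1.079], [0.876, 0.401, -0.269, 0.292], [-0.004, -0.551, -0.835, 1.102], [0.0, 0.0, 0.0, 1.0]]
top 55.00215843862948 326.7941271480423 202.91485403544038 [[0.03, -0.998, 0.048, 0.453], [-0.999, -0.031, -0.02, -0.003], [0.021, -0.047, -0.999, 1.271], [0.0, 0.0, 0.0, 1.0]]
```

View pics/scene0.png

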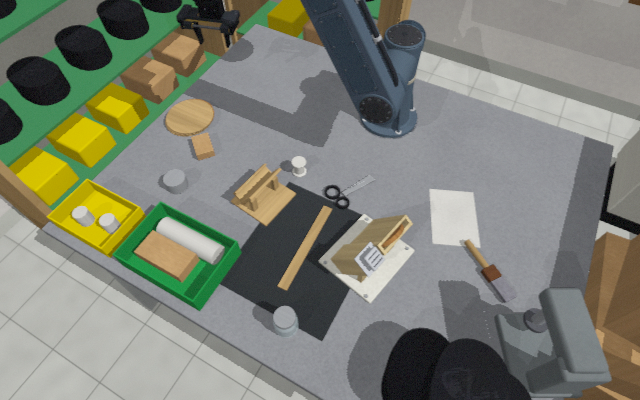

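View pics/top0.png

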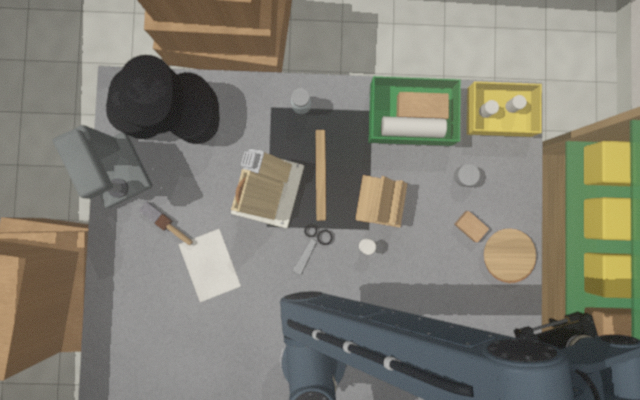

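The scene view shows the dock near (368,255), with its pad at about (370,260), and the easel near (264,195). The top view has the dock near (270,188), the pad at about (252,160) and the easel near (382,200). I'll zoom in on both.

```bash
python3 - <<'E'
import cv2,numpy as np
t=cv2.imread('pics/top0.png');s=cv2.imread('pics/scene0.png')
f=lambda im,x,y,w,h,k:cv2.resize(im[y:y+h,x:x+w],None,fx=k,fy=k,interpolation=cv2.INTER_CUBIC)
a=np.hstack([f(t,225,140,80,100,5)[:300*2][:500],f(s,315,205,105,100,5)[:, :400]])
a=np.hstack([f(t,225,145,80,90,5),f(t,350,165,65,90,5)])
b=np.hstack([f(s,315,210,105,95,4),f(s,225,160,80,95,4)])
W=max(a.shape[1],b.shape[1])
a=f(t,225,145,80,86,5);a2=f(t,350,165,64,60,5);
can=np.zeros((600,800,3),np.uint8)
b1=f(s,315,210,100,98,4);b2=f(s,228,160,72,66,5)
can[:300,:280]=0
# layout: quadrants 400x300 at 5x/4x
q=lambda im,x,y,w,h:cv2.resize(im[y:y+h,x:x+w],(400,300),interpolation=cv2.INTER_CUBIC)
can[:300,:400]=q(t,212,145,112,84);can[:300,400:]=q(t,340,166,80,60)
can[300:,:400]=q(s,310,210,120,90);can[300:,400:]=q(s,225,160,88,66)
cv2.imwrite('pics/zoom0.png',can)
E
```

```text
(no output)
```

View pics/zoom0.png

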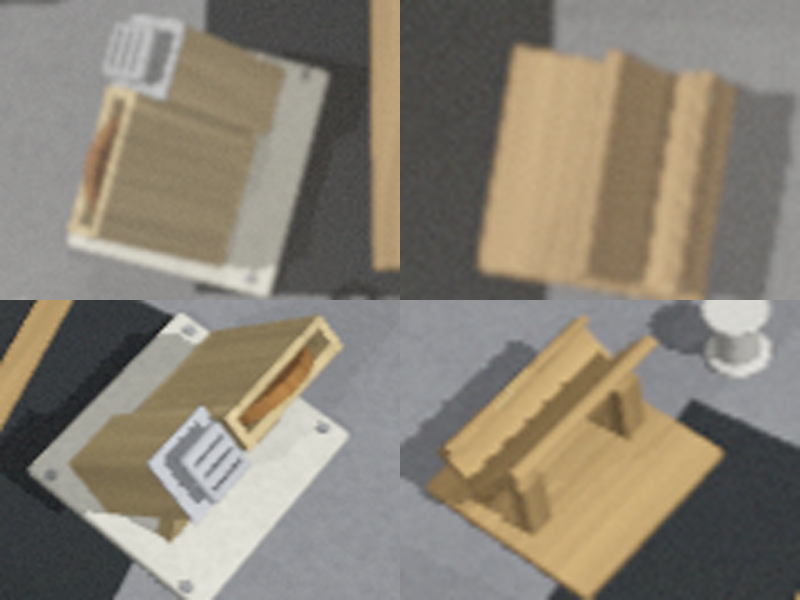

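The zoom shows the dock's pad and slot (former's arch in the slot, towards the robot) and the easel's dark backrest face. The fold between backrest and ledge runs from about (675,72) to (645,282) in the zoom. Next I'll turn these pixels into positions.

```bash
cat > h.py <<'E'
from rig import *
import cv2,numpy as np
from scipy.spatial.transform import Rotation as Ro
def ray(c,px,T=None):
    T=np.array(c["world_from_camera"]) if T is None else T
    f=200/np.tan(np.radians(c["vertical_fov"]/2))
    d=T[:3,:3]@np.array([(px[0]-c["cx"])/f,(px[1]-c["cy"])/f,1]);return T[:3,3],d/np.linalg.norm(d)
def plane(c,px,z,T=None):
    o,d=ray(c,px,T);return o+d*(z-o[2])/d[2]
def tri(rays):
    A=sum(np.eye(3)-np.outer(d,d) for o,d in rays);b=sum((np.eye(3)-np.outer(d,d))@o for o,d in rays)
    p=np.linalg.solve(A,b);return p,max(np.linalg.norm((np.eye(3)-np.outer(d,d))@(p-o)) for o,d in rays)
def frame(yaw): # columns dock x,y,z ; yaw=deg heading of y axis
    y=np.array([np.cos(np.radians(yaw)),np.sin(np.radians(yaw)),0]);l=np.array([-y[1],y[0],0])
    s,c=np.sin(np.radians(35)),np.cos(np.radians(35));z=l*s+np.array([0,0,c]);return np.column_stack([np.cross(y,z),y,z])
def tool(F):return np.column_stack([F[:,1],F[:,0],-F[:,2]])
def wristT(s,c):
    T=np.eye(4);T[:3,:3]=s['tcp_rot'];T[:3,3]=s['position'];return T@np.array(c["T_tool_cam"])
def go(p,R):
    s=read_state();R0=np.array(s['tcp_rot']);d=R0.T@(np.array(p)-s['position'])
    r=Ro.from_matrix(R0.T@R).as_rotvec(degrees=True)
    print('t',round(s['time_s'],2),'shift/0.3',np.round(d/.3,3),'turn/45',np.round(r/45,3))
E
python3 - <<'E'
from h import *
t=capture('top');s=capture('scene');w=capture('wrist')
print(np.round(w['T_tool_cam'],3),w['vertical_fov'])
qt=lambda x,y:(212+x*.28,145+y*.28); qe=lambda x,y:(340+(x-400)*.2,166+y*.2)
qs=lambda x,y:(310+x*.3,210+(y-300)*.3); qse=lambda x,y:(225+(x-400)*.22,160+(y-300)*.22)
P=lambda a:np.round(a,3)
print('dock base edge',P(plane(t,qt(270,295),.01)),P(plane(t,qt(323,72),.01)),P(plane(t,qt(68,240),.01)))
# pad corners: top / scene
for a,b in [((117,15),(148,462)),((105,88),(203,405)),((165,98),(250,460)),((185,22),(195,520)),((143,57),(200,462))]:
    p,e=tri([ray(t,qt(*a)),ray(s,qs(*b))]);print('pad',P(p),P(e))
print('easel fold@.05',P(plane(t,qe(675,72),.05)),P(plane(t,qe(645,282),.05)),'base',P(plane(t,qe(480,270),.01)),P(plane(t,qe(515,45),.01)),P(plane(s,qse(723,455),.01)),P(plane(s,qse(590,598),.01)))
for a,b in [((612,52),(510,470)),((590,275),(655,340))]:
    p,e=tri([ray(t,qe(*a)),ray(s,qse(*b))]);print('easel back top',P(p),P(e))
E
```

```text
[[-0.001 -0.962 -0.273  0.076]
 [ 1.    -0.    -0.001 -0.001]
 [ 0.001 -0.273  0.962 -0.136]
 [ 0.     0.     0.     1.   ]] 69.55298645443514
dock base edge [0.428 0.098 0.01 ] [0.635 0.056 0.01 ] [0.473 0.284 0.01 ]
pad [0.657 0.189 0.201] 0.022
pad [0.597 0.201 0.199] 0.018
pad [0.589 0.207 0.098] 0.022
pad [0.655 0.191 0.096] 0.02
pad [0.623 0.198 0.145] 0.0
easel fold@.05 [ 0.59  -0.243  0.05 ] [ 0.455 -0.227  0.05 ] base [ 0.46  -0.125  0.01 ] [ 0.609 -0.145  0.01 ] [ 0.467 -0.119  0.01 ] [ 0.61  -0.139  0.01 ]
easel back top [ 0.596 -0.195  0.106] 0.002
easel back top [ 0.456 -0.181  0.093] 0.005
```

```bash
python3 - <<'E'
from h import *
t=capture('top');s=capture('scene')
qt=lambda x,y:(212+x*.28,145+y*.28);qs=lambda x,y:(310+x*.3,210+(y-300)*.3)
for a,b in [((117,15),(195,520)),((105,88),(250,460)),((165,98),(203,405)),((185,22),(148,462))]:
    p,e=tri([ray(t,qt(*a)),ray(s,qs(*b))]);print('pad',np.round(p,3),round(e,3))
F=frame(-12.5);pad=np.array([.623,.198,.145]);R=tool(F);st=read_state()
tgt=pad+F[:,2]*.14-F[:,1]*.045;print(tgt)
p=np.array(st['position']);R0=np.array(st['tcp_rot']);q=Ro.from_matrix(R0.T@R)
for w,f in [((.33,-.38,.33),0),((.46,-.11,.38),.4),((.57,.12,.36),1),(tgt,1)]:
    Rn=R0@Ro.from_rotvec(q.as_rotvec()*f).as_matrix() if f else R0
    cur=locals().get('cur',R0)
    print(np.round(cur.T@(np.array(w)-p)/.3,2),np.round(Ro.from_matrix(cur.T@Rn).as_rotvec(degrees=True)/45,3));p=np.array(w);cur=Rn
E
```

```text
pad [0.661 0.218 0.135] 0.006
pad [0.598 0.23  0.135] 0.001
pad [0.587 0.178 0.16 ] 0.002
pad [0.65  0.163 0.161] 0.001
[0.59644693 0.28613704 0.25968129]
[ 0.68 -0.55 -0.28] [0. 0. 0.]
[ 0.68 -0.73 -0.17] [-0.304 -0.08   0.255]
[ 0.44 -0.72 -0.13] [-0.456 -0.121  0.382]
[-0.03 -0.65 -0.05] [0. 0. 0.]
```

Call:
step_arm(steps=[[0.68,-0.55,-0.28,0,0,0,1],[0.68,-0.55,-0.28,0,0,0,1],[0.68,-0.55,-0.28,0,0,0,1],[0.68,-0.55,-0.28,0,0,0,1],[0.68,-0.55,-0.28,0,0,0,1],[0.68,-0.55,-0.28,0,0,0,1],[0.68,-0.55,-0.28,0,0,0,1],[0.68,-0.55,-0.28,0,0,0,1]])

```text
time_s: 1.02
position: [0.3328, -0.3757, 0.3336]
tcp_rot: [[0.954, 0.299, 0.003], [0.299, -0.954, -0.001], [0.002, 0.002, -1.0]]
force: [-0.4, 0.4, -1.0]
opening: 0.48
grasp_force: 0.0
```

Call:
step_arm(steps=[[0.68,-0.73,-0.17,-0.304,-0.08,0.255,1],[0.68,-0.73,-0.17,-0.304,-0.08,0.255,1],[0.68,-0.73,-0.17,-0.304,-0.08,0.255,1],[0.68,-0.73,-0.17,-0.304,-0.08,0.255,1],[0.68,-0.73,-0.17,-0.304,-0.08,0.255,1],[0.68,-0.73,-0.17,-0.304,-0.08,0.255,1],[0.68,-0.73,-0.17,-0.304,-0.08,0.255,1],[0.68,-0.73,-0.17,-0.304,-0.08,0.255,1]])

```text
time_s: 1.68
position: [0.4618, -0.1082, 0.3831]
tcp_rot: [[0.995, 0.1, -0.013], [0.093, -0.965, -0.244], [-0.037, 0.241, -0.97]]
force: [0.9, -0.2, -0.0]
opening: 0.008
grasp_force: 0.0
```

Call:
step_arm(steps=[[0.44,-0.72,-0.13,-0.456,-0.121,0.382,1],[0.44,-0.72,-0.13,-0.456,-0.121,0.382,1],[0.44,-0.72,-0.13,-0.456,-0.121,0.382,1],[0.44,-0.72,-0.13,-0.456,-0.121,0.382,1],[0.44,-0.72,-0.13,-0.456,-0.121,0.382,1],[0.44,-0.72,-0.13,-0.456,-0.121,0.382,1],[0.44,-0.72,-0.13,-0.456,-0.121,0.382,1],[0.44,-0.72,-0.13,-0.456,-0.121,0.382,1]])

```text
time_s: 2.35
position: [0.5741, 0.1251, 0.3604]
tcp_rot: [[0.978, -0.172, -0.121], [-0.21, -0.803, -0.558], [-0.001, 0.571, -0.821]]
force: [0.3, -0.4, 0.1]
opening: 0.002
grasp_force: 0.0
```

```bash
python3 - <<'E'
from h import *
s=read_state();print(s['position'],s['joint_positions'],s['force'])
F=frame(-12.5);pad=np.array([.623,.198,.147]);go(pad+F[:,2]*.14-F[:,1]*.045,tool(F))
E
```

```text
[0.57407866 0.12514888 0.36041235] [ 15.33052843  30.63000093  70.81790929 -30.59448878  95.51316707
 119.07976831] [ 0.28835613 -0.38049087  0.05547219]
t 2.35 shift/0.3 [-0.039 -0.631 -0.039] turn/45 [-0.003 -0.004  0.008]
```

Call:
step_arm(steps=[[-0.04,-0.63,-0.04,0,0,0,1],[-0.04,-0.63,-0.04,0,0,0,1],[-0.04,-0.63,-0.04,0,0,0,1],[-0.04,-0.63,-0.04,0,0,0,1],[-0.04,-0.63,-0.04,0,0,0,1],[-0.04,-0.63,-0.04,0,0,0,1]])

```text
time_s: 2.85
position: [0.5937, 0.2832, 0.2595]
tcp_rot: [[0.977, -0.17, -0.127], [-0.213, -0.8, -0.561], [-0.006, 0.575, -0.818]]
force: [-0.1, 0.2, -0.3]
opening: 0.007
grasp_force: 0.0
```

```bash
python3 - <<'E'
from h import *
import json
s=read_state();c=capture('wrist');cv2.imwrite('pics/w1.png',c['image'][:,:,::-1]);T=wristT(s,c);np.save('w1T.npy',T)
print(s['position'],s['joint_positions'],c['cx'],c['cy'])
F=frame(-12.5);pad=np.array([.623,.198,.147])
E
```

```text
[0.59368097 0.28321603 0.25950342] [ 26.67789108  44.06761894  60.29569517 -26.67889009  98.68315476
 130.21241762] 319.8232927427968 196.60331045984987
```

View pics/w1.png

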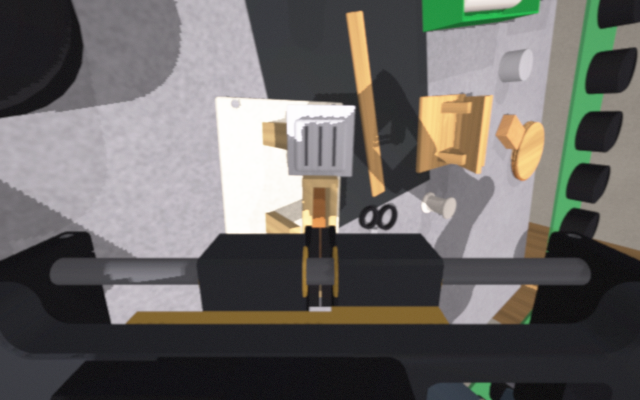

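The wrist view shows the ribbed pad centred near (320,142), the slot with the former at about (320,200), and the closed fingers at (320,270). The pad looks bigger than 46 mm, so I'll take a closer crop.

```bash
python3 - <<'E'
import cv2
im=cv2.imread('pics/w1.png')[90:245,250:390];cv2.imwrite('pics/w1c.png',cv2.resize(im,None,fx=3.8,fy=3.8,interpolation=cv2.INTER_CUBIC))
E
```

```text
(no output)
```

View pics/w1c.png

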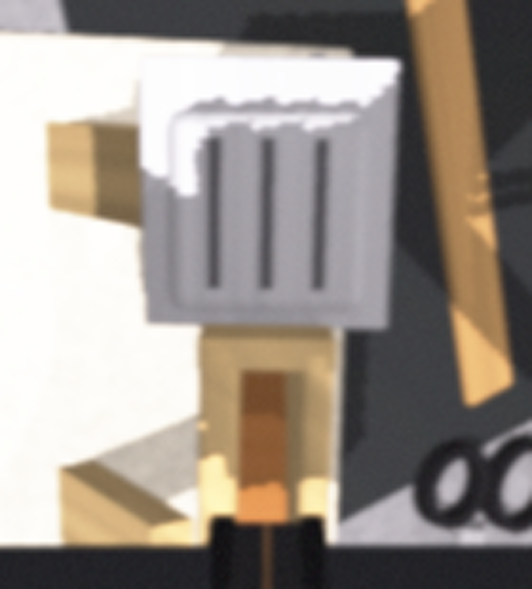

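The crop shows a raised pad with three ribs, centred at crop (267,204), which is pixel (320.3,143.7), on a larger grey box. The ribs and slot line up with the tool, so the yaw is good.

```bash
python3 - <<'E'
from h import *
T=np.load('w1T.npy');w=capture('wrist');t=capture('top');s=capture('scene')
qt=lambda x,y:(212+x*.28,145+y*.28);qs=lambda x,y:(310+x*.3,210+(y-300)*.3);qw=lambda x,y:(250+x/3.8,90+y/3.8)
F=frame(-12.5)
tc=[(117,15),(105,88),(165,98),(185,22)];sc=[(195,520),(250,460),(203,405),(148,462)];wc=[(140,57),(147,325),(388,325),(400,60)]
P=[]
for a,b,k in zip(tc,sc,wc):
    p,e=tri([ray(t,qt(*a)),ray(s,qs(*b)),ray(w,qw(*k),T)]);P.append(p);print(np.round(p,3),round(e,4))
P=np.array(P);print('box c',P.mean(0),'in dock axes',np.round((P-P.mean(0))@F,3).tolist())
o,d=ray(w,qw(267,204),T);n=F[:,2]
for h in (.018,.023,.028):
    print(h,np.round(o+d*((P.mean(0)+n*h-o)@n)/(d@n),4), 'depth',(P.mean(0)+n*h-o)@np.array(T[:3,2]))
E
```

```text
[0.662 0.218 0.135] 0.0059
[0.599 0.23  0.133] 0.0019
[0.588 0.178 0.162] 0.0028
[0.651 0.163 0.162] 0.0015
box c [0.62474384 0.19724662 0.14782471] in dock axes [[-0.03, 0.032, 0.005], [-0.03, -0.032, 0.003], [0.03, -0.032, -0.004], [0.031, 0.033, -0.004]]
0.018 [0.6282 0.2079 0.162 ] depth 0.25239606954991256
0.023 [0.6293 0.2106 0.1661] depth 0.24759081433718544
0.028 [0.6304 0.2133 0.1702] depth 0.24278555912445834
```

```bash
python3 - <<'E'
from h import *
F=frame(-12.5);pad=np.array([.629,.2095,.1645]);go(pad+F[:,2]*.040,tool(F))
E
```

```text
t 3.05 shift/0.3 [ 0.16  -0.029  0.259] turn/45 [ 0.     0.    -0.002]
```

```bash
python3 - <<'E'
from h import *
s=read_state();c=capture('wrist');print(s['position'],np.round(s['tcp_rot'],3))
T0=np.load('w1T.npy');T=wristT(s,c);print(np.round(T-T0,4))
F=frame(-12.5);R=np.array(s['tcp_rot']);print(np.round(R.T@tool(F),3))
print(R.T@(np.array([.629,.2095,.1645])-s['position']), np.round(np.linalg.inv(T0)@np.array([.629,.2095,.1645,1]),4))
E
```

```text
[0.59519858 0.27894336 0.26570323] [[ 0.976 -0.179 -0.124]
 [-0.218 -0.799 -0.56 ]
 [ 0.001  0.574 -0.819]]
[[-0.0085  0.0003  0.0032  0.001 ]
 [ 0.001   0.0048  0.002  -0.0047]
 [-0.0012 -0.0067 -0.0028  0.0069]
 [ 0.      0.      0.      0.    ]]
[[ 1.     0.002  0.   ]
 [-0.002  1.    -0.   ]
 [-0.     0.     1.   ]]
[ 0.04801671 -0.00859446  0.11759057] [ 4.00e-04 -4.59e-02  2.49e-01  1.00e+00]
```

```bash
cat >> h.py <<'E'
def ribs(im,box=(270,90,380,185)):
    g=cv2.cvtColor(im,cv2.COLOR_RGB2GRAY);x0,y0,x1,y1=box
    b=cv2.morphologyEx(g,cv2.MORPH_BLACKHAT,np.ones((1,9),np.uint8))[y0:y1,x0:x1]
    n,l,st,ce=cv2.connectedComponentsWithStats((b>40).astype(np.uint8))
    return [(st[i].tolist(),np.round(ce[i]+[x0,y0],1).tolist()) for i in range(1,n) if st[i][3]>20 and st[i][2]<10]
E
python3 - <<'E'
from h import *
s=read_state();c=capture('wrist');r=ribs(c['image']);print(r);print(ribs(cv2.imread('pics/w1.png')[:,:,::-1].copy()))
E
```

```text
[([24, 40, 6, 39, 119], [297.0, 147.5]), ([39, 40, 4, 39, 129], [310.8, 148.0]), ([53, 40, 4, 39, 133], [324.6, 149.1])]
[([85, 15, 7, 27, 139], [357.8, 117.6]), ([35, 36, 3, 40, 118], [306.0, 145.5]), ([48, 36, 4, 40, 130], [319.8, 146.9]), ([62, 37, 4, 39, 126], [333.6, 146.4])]
```

Call:
step_arm(steps=[[0.16,-0.029,0.1,0,0,0,1],[0.16,-0.029,0.18,0,0,0,1],[0.16,-0.029,0.23,0,0,0,1],[0.16,-0.029,0.255,0,0,0,1],[0.16,-0.029,0.259,0,0,0,1],[0.16,-0.029,0.259,0,0,0,1]])

```text
time_s: 3.65
position: [0.6336, 0.2332, 0.1973]
tcp_rot: [[0.976, -0.178, -0.124], [-0.217, -0.8, -0.559], [0.001, 0.573, -0.82]]
force: [-0.2, -0.1, 0.2]
opening: 0.004
grasp_force: 0.0
```

Call:
step_arm(steps=[[0,0,0.01,0,0,0,1],[0,0,0.02,0,0,0,1],[0,0,0.03,0,0,0,1],[0,0,0.035,0,0,0,1],[0,0,0.04,0,0,0,1],[0,0,0.045,0,0,0,1],[0,0,0.05,0,0,0,1],[0,0,0.05,0,0,0,1]])

```text
time_s: 4.32
position: [0.6316, 0.2257, 0.1843]
tcp_rot: [[0.976, -0.177, -0.124], [-0.216, -0.8, -0.559], [0.0, 0.573, -0.82]]
force: [0.1, 1.2, 2.3]
opening: 0.005
grasp_force: 1.6
```

```bash
python3 - <<'E'
from h import *
F=frame(-12.5);pad=np.array([.629,.2095,.1645]);s=read_state()
print(np.round((np.array(s['position'])-F[:,2]*.025-pad)@F,4),np.round(np.array(s['force'])@F,2))
E
```

```text
[-0.002  -0.001   0.0006] [ 0.36 -0.19  2.58]
```

Call:
step_arm(steps=[[0,0,0.01,0,0,0,1],[0,0,0.02,0,0,0,1],[0,0,0.027,0,0,0,1],[0,0,0.034,0,0,0,1],[0,0,0.034,0,0,0,1]])

```text
time_s: 4.73
position: [0.6303, 0.2204, 0.1765]
tcp_rot: [[0.976, -0.178, -0.123], [-0.216, -0.801, -0.559], [0.001, 0.572, -0.82]]
force: [-0.4, 3.4, 6.2]
opening: 0.005
grasp_force: 3.1
```

```bash
cat > p.py <<'E'
from h import *
F=frame(-12.5);pad=np.array([.629,.2095,.1645]);s=read_state()
print(s['time_s'],np.round((np.array(s['position'])-F[:,2]*.025-pad)@F,4),np.round(np.array(s['force'])@F,2))
E
python3 p.py
```

```text
4.7333 [-0.0021 -0.0011 -0.0089] [ 0.88 -1.11  6.97]
```

Call:
step_arm(steps=[[0,0,0.007,0,0,0,1],[0,0,0.012,0,0,0,1],[0,0,0.015,0,0,0,1],[0,0,0.018,0,0,0,1],[0,0,0.018,0,0,0,1]])

```text
time_s: 5.15
position: [0.63, 0.2187, 0.1741]
tcp_rot: [[0.976, -0.179, -0.121], [-0.216, -0.801, -0.558], [0.003, 0.571, -0.821]]
force: [-2.3, 7.8, 11.0]
opening: 0.006
grasp_force: 6.6
```

```bash
python3 p.py
```

```text
5.15 [-0.002  -0.001  -0.0118] [ 0.5  -3.97 13.04]
```

The force jumped to 13 N with little extra travel, so the carriage is at the bottom stop. I'll release and back off to the viewing spot.

Call:
step_arm(steps=[[0,0,-0.1,0,0,0,1],[0,0,-0.2,0,0,0,0.3],[0,0,-0.3,0,0,0,0],[-0.12,0,-0.4,0,0,0,0],[-0.12,0,-0.4,0,0,0,0],[-0.12,0,-0.4,0,0,0,0],[-0.12,0,-0.4,0,0,0,0],[-0.12,0,-0.4,0,0,0,0]])

```text
time_s: 5.82
position: [0.6093, 0.2903, 0.2678]
tcp_rot: [[0.976, -0.176, -0.126], [-0.217, -0.799, -0.561], [-0.002, 0.575, -0.818]]
force: [-0.6, 0.3, -0.6]
opening: 0.444
grasp_force: 0.0
```

```bash
python3 - <<'E'
from h import *
s=read_state();c=capture('wrist');print(s['position'],s['time_s']);np.save('w2T.npy',wristT(s,c));cv2.imwrite('pics/w2.png',c['image'][:,:,::-1])
E
```

```text
[0.60933134 0.29030449 0.2678159 ] 5.8167
```

View pics/w2.png

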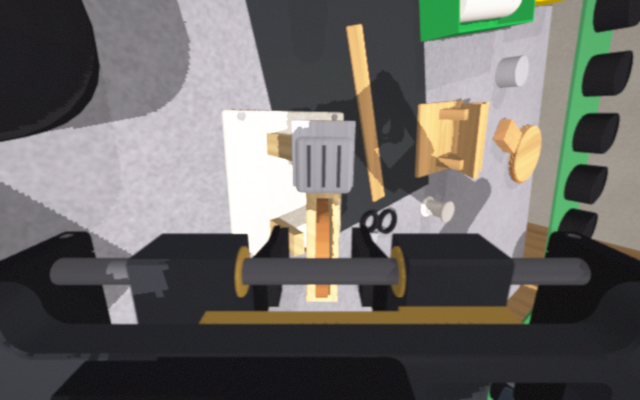

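The pad and former are visible between the open fingers. I'll check from the rib spacing and a second view whether the carriage came up.

```bash
python3 - <<'E'
from h import *
T=np.load('w2T.npy');c=capture('wrist');im=cv2.imread('pics/w2.png')[:,:,::-1].copy()
r=ribs(im,(280,110,375,205));print(r)
s=read_state();c2=capture('wrist');r2=ribs(c2['image'],(270,90,380,205));print(s['position'],r2)
F=frame(-12.5);pad=np.array([.629,.2095,.1645])
for u in (0,.035):
    p=np.linalg.inv(wristT(s,c))@np.append(pad+F[:,2]*u,1);f=200/np.tan(np.radians(c['vertical_fov']/2));print(u,p[:2]/p[2]*f+[c['cx'],c['cy']],'spacing',.012/p[2]*f)
s2=capture('scene')['image'];t=capture('top')['image']
q=lambda im,x,y,w,h:cv2.resize(im[y:y+h,x:x+w],(400,300),interpolation=cv2.INTER_CUBIC)[:,:,::-1]
cv2.imwrite('pics/z2.png',np.hstack([q(s2,310,195,120,90),q(t,212,145,112,84)]))
E
```

```text
[([27, 35, 4, 42, 163], [308.5, 165.2]), ([42, 35, 4, 42, 145], [323.3, 164.3]), ([56, 35, 5, 43, 153], [338.3, 165.0])]
[0.60949382 0.29005017 0.26764469] [([37, 55, 3, 42, 124], [308.0, 165.8]), ([51, 56, 5, 42, 151], [323.0, 166.5]), ([66, 56, 5, 42, 151], [338.1, 166.1])]
0 [323.780734   157.59630588] spacing 13.047135375633966
0.035 [324.39375343 163.95898261] spacing 14.944976318153868
```

View pics/z2.png

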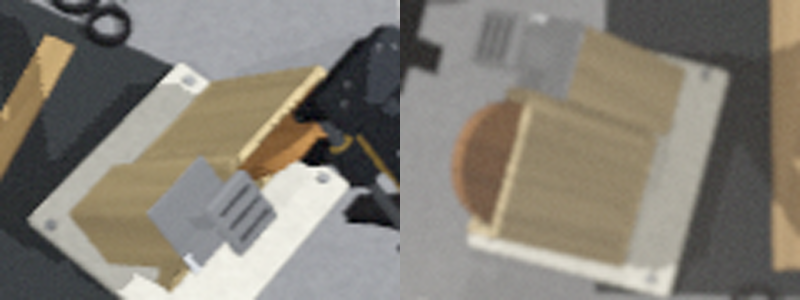

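The carriage is up: the rib spacing matches +35 mm, and the arch stands well out of the slot in the top view. Next is the grasp.

```bash
python3 - <<'E'
from h import *
F=frame(-12.5);pad=np.array([.629,.2095,.1645])+F@[-.001,-.0015,0];np.save('pad.npy',pad)
up=pad+F[:,2]*.035
go(up+F@[0,-.092,.06],tool(F));go(up+F@[0,-.092,-.008],tool(F))
E
```

```text
t 6.07 shift/0.3 [-0.19   0.003  0.11 ] turn/45 [ 0.001  0.002 -0.   ]
t 6.07 shift/0.3 [-0.19   0.002  0.337] turn/45 [ 0.001  0.002 -0.   ]
```

Call:
step_arm(steps=[[-0.1,0.003,0,0,0,0,-1],[-0.19,0.003,0,0,0,0,-1],[-0.19,0.003,0.06,0,0,0,-1],[-0.19,0.003,0.11,0,0,0,-1],[-0.19,0.003,0.11,0,0,0,-1],[-0.19,0.003,0.11,0,0,0,-1],[-0.19,0.003,0.11,0,0,0,-1]])

```text
time_s: 6.65
position: [0.5502, 0.2847, 0.2432]
tcp_rot: [[0.976, -0.178, -0.124], [-0.217, -0.8, -0.559], [0.001, 0.573, -0.82]]
force: [-0.1, 0.2, 0.3]
opening: 0.939
grasp_force: 0.0
```

```bash
python3 - <<'E'
from h import *
F=frame(-12.5);pad=np.load('pad.npy');s=read_state();print(s['opening'])
go(pad+F@[0,-.092,.027],tool(F))
c=capture('wrist')['image'];cv2.imwrite('pics/w3.png',cv2.resize(c[120:340,200:440],None,fx=2.5,fy=2.5)[:,:,::-1])
E
```

```text
0.9390287644111092
t 6.65 shift/0.3 [-0.001  0.     0.233] turn/45 [-0.001 -0.    -0.001]
```

View pics/w3.png

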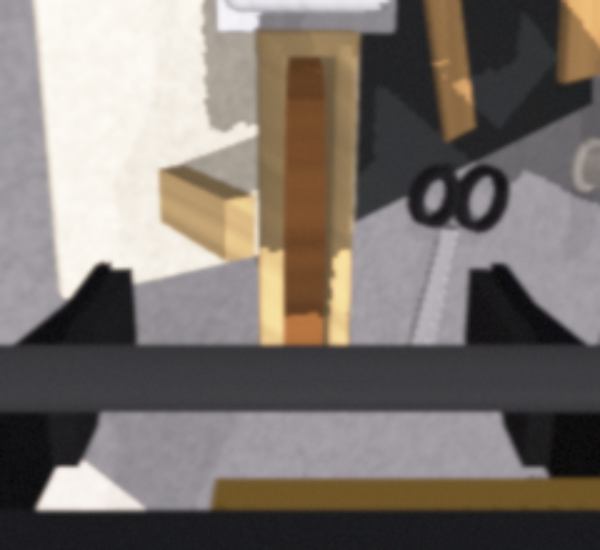

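The former (crop column 304) sits midway between the open fingers (132 and 470), under 1 mm off centre. I'll descend and close.

Call:
step_arm(steps=[[0,0,0.08,0,0,0,-1],[0,0,0.15,0,0,0,-1],[0,0,0.2,0,0,0,-1],[0,0,0.225,0,0,0,-1],[0,0,0.233,0,0,0,-1],[0,0,0.233,0,0,0,-1]])

```text
time_s: 7.2
position: [0.5413, 0.2456, 0.1857]
tcp_rot: [[0.976, -0.178, -0.124], [-0.217, -0.8, -0.56], [0.0, 0.573, -0.819]]
force: [-0.8, 0.2, 0.5]
opening: 1.003
grasp_force: 0.0
```

Call:
step_arm(steps=[[0,0,0,0,0,0,1],[0,0,0,0,0,0,1],[0,0,0,0,0,0,1],[0,0,0,0,0,0,1],[0,0,0,0,0,0,1],[0,0,0,0,0,0,1],[0,0,0,0,0,0,1],[0,0,0,0,0,0,1]])

```text
time_s: 7.87
position: [0.5407, 0.2455, 0.1856]
tcp_rot: [[0.976, -0.177, -0.124], [-0.216, -0.8, -0.56], [-0.0, 0.573, -0.819]]
force: [-0.2, 0.3, -0.3]
opening: 0.478
grasp_force: 0.0
```

Call:
step_arm(steps=[[0,0,0,0,0,0,1],[0,0,0,0,0,0,1],[0,0,0,0,0,0,1],[0,0,0,0,0,0,1]])

```text
time_s: 8.2
position: [0.5407, 0.2455, 0.1856]
tcp_rot: [[0.976, -0.177, -0.124], [-0.216, -0.8, -0.56], [-0.0, 0.573, -0.819]]
force: [-0.3, 0.3, 0.5]
opening: 0.173
grasp_force: 0.0
```

Call:
step_arm(steps=[[0,0,0,0,0,0,1],[0,0,0,0,0,0,1],[0,0,0,0,0,0,1],[0,0,0,0,0,0,1],[0,0,0,0,0,0,1]])

```text
time_s: 8.62
position: [0.5406, 0.2447, 0.1862]
tcp_rot: [[0.976, -0.177, -0.125], [-0.217, -0.799, -0.561], [-0.0, 0.575, -0.818]]
force: [-1.7, -3.4, 4.6]
opening: 0.133
grasp_force: 30.0
```

```bash
python3 - <<'E'
from h import *
F=frame(-12.5);pad=np.load('pad.npy');s=read_state();print(s['opening'],s['grasp_force'],np.round((np.array(s['position'])-pad)@F,4),np.round(np.array(s['force'])@F,2))
E
```

```text
0.13313946286696657 29.98044034000486 [ 0.0009 -0.0924  0.0265] [ 5.64 -0.94  1.64]
```

Call:
step_arm(steps=[[0,0.003,-0.04,0,0,0,1],[0,0.003,-0.1,0,0,0,1],[0,0.003,-0.17,0,0,0,1],[0,0.003,-0.25,0,0,0,1],[0,0.003,-0.35,0,0,0,1],[0,0.003,-0.45,0,0,0,1],[0,0.003,-0.5,0,0,0,1],[0,0.003,-0.5,0,0,0,1]])

```text
time_s: 9.28
position: [0.5608, 0.3324, 0.3112]
tcp_rot: [[0.977, -0.178, -0.116], [-0.213, -0.805, -0.554], [0.005, 0.566, -0.824]]
force: [0.8, -0.8, -0.9]
opening: 0.137
grasp_force: 30.0
```

```bash
python3 - <<'E'
from h import *
F=frame(-12.5);pad=np.load('pad.npy');s=read_state();print(s['opening'],s['grasp_force'],np.round((np.array(s['position'])-pad)@F,4),np.round(np.array(s['force']),2),s['joint_positions'])
E=frame(-7.5);o=np.array([.5225,-.235,.05])
print('easel mid goal',o+E@[.006,0,.065],'tcp',o+E@[.006,0,.117])
E
```

```text
0.13662499827874883 29.98023709282279 [-0.001  -0.0917  0.1805] [ 0.77 -0.82 -0.89] [ 31.10822004  41.55511796  57.11335397 -25.381818   104.90107154
 132.05212823]
easel mid goal [ 0.52672481 -0.20290935  0.10668634] tcp [ 0.53061788 -0.17333854  0.14928225]
```

```bash
python3 - <<'E'
from h import *
s=read_state();E=frame(-7.5);o=np.array([.5225,-.235,.05]);R=np.array(s['tcp_rot']);p=np.array(s['position'])
v=o+E@[.006,-.115,.227];print(v);go(v,tool(E))
w=np.array([.52,.10,.38]);print(np.round(R.T@(w-p)/.3,2))
q=Ro.from_matrix(R.T@tool(E)).as_rotvec(degrees=True)/45;print(q);print(np.round(tool(E).T@(v-w)/.3,3))
E
```

```text
[ 0.42483707 -0.0957744   0.23938897]
t 9.28 shift/0.3 [-0.14   1.094  1.041] turn/45 [-0.011  0.055 -0.091]
[0.03 0.78 0.26]
[-0.01137778  0.0552211  -0.09111833]
[-0.229  0.295  0.779]
```

Call:
step_arm(steps=[[0,0.1,-0.08,0,0,0,1],[0,0.22,-0.06,0,0,0,1],[0.03,0.34,0,-0.01,0.055,-0.09,1],[0.03,0.46,0.08,-0.01,0.055,-0.09,1],[0.03,0.58,0.15,-0.01,0.055,-0.09,1],[0.03,0.7,0.21,-0.01,0.055,-0.09,1],[0.03,0.78,0.26,-0.01,0.055,-0.09,1],[0.03,0.78,0.26,-0.01,0.055,-0.09,1]])

```text
time_s: 9.95
position: [0.5143, 0.0914, 0.3785]
tcp_rot: [[0.99, -0.109, -0.088], [-0.14, -0.807, -0.574], [-0.009, 0.581, -0.814]]
force: [-0.0, 0.3, -1.6]
opening: 0.135
grasp_force: 30.0
```

Call:
step_arm(steps=[[-0.03,0.04,0.1,0,0,0,1],[-0.06,0.08,0.21,0,0,0,1],[-0.1,0.12,0.33,0,0,0,1],[-0.13,0.17,0.45,0,0,0,1],[-0.17,0.22,0.57,0,0,0,1],[-0.2,0.26,0.68,0,0,0,1],[-0.23,0.295,0.78,0,0,0,1],[-0.23,0.295,0.78,0,0,0,1]])

```text
time_s: 10.62
position: [0.4136, -0.102, 0.236]
tcp_rot: [[0.99, -0.105, -0.095], [-0.14, -0.809, -0.57], [-0.018, 0.578, -0.816]]
force: [-0.6, -0.1, -1.8]
opening: 0.134
grasp_force: 30.0
```

Call:
step_arm(steps=[[0,0,0,0,0,0,1],[0,0,0,0,0,0,1],[0,0,0,0,0,0,1]])

```text
time_s: 10.87
position: [0.4209, -0.0997, 0.2403]
tcp_rot: [[0.991, -0.107, -0.08], [-0.134, -0.808, -0.573], [-0.004, 0.579, -0.816]]
force: [1.2, 0.0, -1.5]
opening: 0.136
grasp_force: 30.0
```

```bash
python3 - <<'E'
from h import *
s=read_state();c=capture('wrist');np.save('w4T.npy',wristT(s,c));print(s['position'],s['opening'],s['qvel'])
cv2.imwrite('pics/w4.png',c['image'][:,:,::-1])
E=frame(-7.5);o=np.array([.5225,-.235,.05]);f=200/np.tan(np.radians(c['vertical_fov']/2))
for q in ([0,.07,0],[0,-.07,0],[0,.07,.07],[0,-.07,.07],[.036,.07,.014],[.036,-.07,.014]):
    p=np.linalg.inv(np.load('w4T.npy'))@np.append(o+E@q,1);print(q,np.round(p[:2]/p[2]*f+[c['cx'],c['cy']],1))
E
```

```text
[ 0.42093461 -0.09973934  0.2403295 ] 0.13583194064534235 [ 0.41331347 -0.29403446 -0.30210749 -0.18731735  0.32131701 -0.0457053 ]
[0, 0.07, 0] [311.1   6.4]
[0, -0.07, 0] [312.2 136.2]
[0, 0.07, 0.07] [309.2 -22.4]
[0, -0.07, 0.07] [310.7 141.5]
[0.036, 0.07, 0.014] [344.9   1.7]
[0.036, -0.07, 0.014] [342.2 137. ]
```

View pics/w4.png

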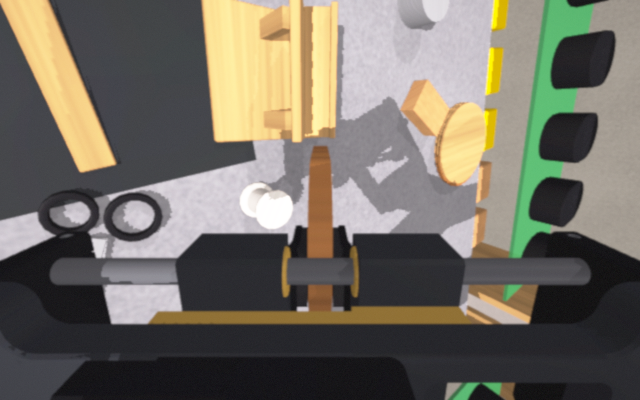

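The easel is in clear view above the held former. The backrest's top edge strip is at columns 291–302 and the ledge at 304–337, with its lip at about 329–337. That is roughly 7 px left of my prediction, so I'll read the edges from a row profile.

```bash
python3 - <<'E'
from h import *
im=cv2.imread('pics/w4.png')
for r in (40,90):
    print(r,[(x,v) for x,v in zip(range(284,344),im[r-8:r+8,284:344].mean((0,2)).astype(int))])
E
```

```text
40 [(284, np.int64(176)), (285, np.int64(178)), (286, np.int64(179)), (287, np.int64(177)), (288, np.int64(171)), (289, np.int64(168)), (290, np.int64(187)), (291, np.int64(207)), (292, np.int64(213)), (293, np.int64(215)), (294, np.int64(216)), (295, np.int64(215)), (296, np.int64(214)), (297, np.int64(212)), (298, np.int64(209)), (299, np.int64(199)), (300, np.int64(172)), (301, np.int64(143)), (302, np.int64(135)), (303, np.int64(134)), (304, np.int64(130)), (305, np.int64(134)), (306, np.int64(138)), (307, np.int64(137)), (308, np.int64(134)), (309, np.int64(132)), (310, np.int64(132)), (311, np.int64(148)), (312, np.int64(185)), (313, np.int64(212)), (314, np.int64(220)), (315, np.int64(221)), (316, np.int64(218)), (317, np.int64(216)), (318, np.int64(215)), (319, np.int64(214)), (320, np.int64(214)), (321, np.int64(214)), (322, np.int64(213)), (323, np.int64(212)), (324, np.int64(209)), (325, np.int64(207)), (326, np.int64(206)), (327, np.int64(204)), (328, np.int64(204)), (329, np.int64(198)), (330, np.int64(182)), (331, np.int64(194)), (332, np.int64(206)), (333, np.int64(209
[... 847 characters left out ...]
2, np.int64(189)), (313, np.int64(214)), (314, np.int64(222)), (315, np.int64(223)), (316, np.int64(222)), (317, np.int64(220)), (318, np.int64(219)), (319, np.int64(218)), (320, np.int64(219)), (321, np.int64(219)), (322, np.int64(217)), (323, np.int64(215)), (324, np.int64(212)), (325, np.int64(211)), (326, np.int64(211)), (327, np.int64(210)), (328, np.int64(204)), (329, np.int64(186)), (330, np.int64(192)), (331, np.int64(205)), (332, np.int64(208)), (333, np.int64(208)), (334, np.int64(207)), (335, np.int64(199)), (336, np.int64(174)), (337, np.int64(146)), (338, np.int64(138)), (339, np.int64(137)), (340, np.int64(141)), (341, np.int64(159)), (342, np.int64(187)), (343, np.int64(202))]
```

```bash
python3 - <<'E'
from h import *
E=frame(-7.5);o=np.array([.524,-.2255,.05]);np.save('o.npy',o)
go(o+E@[.013,0,.2065],tool(E));go(o+E@[.013,0,.1165+.015],tool(E))
print(read_state()['position'])
E
```

```text
t 10.92 shift/0.3 [ 0.395 -0.017  0.043] turn/45 [ 0.008  0.006 -0.   ]
t 10.92 shift/0.3 [ 0.396 -0.019  0.293] turn/45 [ 0.008  0.006 -0.   ]
[ 0.42098832 -0.09967075  0.24052288]
```

Call:
step_arm(steps=[[0.08,-0.004,0.01,0,0,0,1],[0.18,-0.008,0.02,0,0,0,1],[0.28,-0.012,0.03,0,0,0,1],[0.36,-0.016,0.043,0.008,0.006,0,1],[0.395,-0.017,0.043,0.008,0.006,0,1],[0.395,-0.017,0.043,0.008,0.006,0,1],[0.395,-0.017,0.043,0.008,0.006,0,1],[0.395,-0.017,0.043,0.008,0.006,0,1]])

```text
time_s: 11.58
position: [0.5356, -0.1188, 0.2261]
tcp_rot: [[0.991, -0.106, -0.078], [-0.132, -0.812, -0.569], [-0.003, 0.574, -0.819]]
force: [-0.6, 0.3, -0.3]
opening: 0.137
grasp_force: 30.0
```

```bash
python3 - <<'E'
from h import *
E=frame(-7.5);o=np.load('o.npy')
go(o+E@[.013,0,.2065],tool(E));go(o+E@[.013,0,.1165+.012],tool(E))
E
```

```text
t 11.58 shift/0.3 [ 0.008 -0.    -0.002] turn/45 [0.001 0.004 0.001]
t 11.58 shift/0.3 [ 0.009 -0.001  0.258] turn/45 [0.001 0.004 0.001]
```

Call:
step_arm(steps=[[0.008,0,0.04,0,0,0,1],[0.008,0,0.09,0,0,0,1],[0.008,0,0.14,0,0,0,1],[0.008,0,0.19,0,0,0,1],[0.008,0,0.23,0,0,0,1],[0.008,0,0.25,0,0,0,1],[0.008,0,0.258,0,0,0,1],[0.008,0,0.258,0,0,0,1]])

```text
time_s: 12.25
position: [0.5326, -0.1644, 0.1623]
tcp_rot: [[0.991, -0.107, -0.078], [-0.133, -0.812, -0.569], [-0.003, 0.574, -0.819]]
force: [-0.0, -0.4, -1.7]
opening: 0.135
grasp_force: 30.0
```

Call:
step_arm(steps=[[0,0,0.006,0,0,0,1],[0,0,0.012,0,0,0,1],[0,0,0.018,0,0,0,1],[0,0,0.024,0,0,0,1],[0,0,0.024,0,0,0,1]])

```text
time_s: 12.67
position: [0.5324, -0.1682, 0.1568]
tcp_rot: [[0.991, -0.107, -0.077], [-0.132, -0.811, -0.569], [-0.002, 0.575, -0.818]]
force: [-0.6, 0.7, -0.8]
opening: 0.138
grasp_force: 30.0
```

```bash
cat > e.py <<'E'
from h import *
E=frame(-7.5);o=np.load('o.npy');s=read_state()
print(s['time_s'],'mid in easel',np.round((np.array(s['position'])-E[:,2]*.0515-o)@E,4),'F',np.round(np.array(s['force'])@E,2))
E
python3 e.py
```

```text
12.6667 mid in easel [0.0139 0.0009 0.0692] F [-0.96 -0.73 -0.3 ]
```

Call:
step_arm(steps=[[0,0,0.005,0,0,0,1],[0,0,0.01,0,0,0,1],[0,0,0.015,0,0,0,1],[0,0,0.02,0,0,0,1],[0,0,0.02,0,0,0,1]])

```text
time_s: 13.08
position: [0.532, -0.1717, 0.1519]
tcp_rot: [[0.991, -0.107, -0.077], [-0.132, -0.811, -0.569], [-0.002, 0.574, -0.819]]
force: [0.6, -1.0, -1.2]
opening: 0.136
grasp_force: 30.0
```

```bash
python3 e.py
```

```text
13.0833 mid in easel [0.0139 0.0009 0.0632] F [ 0.09  0.77 -1.49]
```

Call:
step_arm(steps=[[0,0,0.004,0,0,0,1],[0,0,0.008,0,0,0,1],[0,0,0.012,0,0,0,1],[0,0,0.012,0,0,0,1]])

```text
time_s: 13.42
position: [0.5317, -0.1719, 0.1517]
tcp_rot: [[0.991, -0.108, -0.076], [-0.132, -0.811, -0.57], [0.0, 0.575, -0.818]]
force: [-3.4, 14.3, 17.8]
opening: 0.139
grasp_force: 30.0
```

```bash
python3 e.py
```

```text
13.4167 mid in easel [0.014  0.0007 0.0629] F [-1.01 -5.28 22.45]
```

Ledge contact (22 N). I'll ease off and slide towards the backrest.

Call:
step_arm(steps=[[0,0,-0.012,0,0,0,1],[0,-0.008,-0.012,0,0,0,1],[0,-0.016,-0.012,0,0,0,1],[0,-0.022,-0.012,0,0,0,1],[0,-0.022,-0.012,0,0,0,1]])

```text
time_s: 13.83
position: [0.5328, -0.1666, 0.1482]
tcp_rot: [[0.991, -0.107, -0.078], [-0.132, -0.811, -0.57], [-0.002, 0.576, -0.818]]
force: [0.3, 0.6, 2.2]
opening: 0.134
grasp_force: 30.0
```

```bash
python3 e.py
```

```text
13.8333 mid in easel [0.0075 0.001  0.0631] F [0.76 0.25 2.11]
```

Call:
step_arm(steps=[[0,-0.005,0,0,0,0,1],[0,-0.01,0,0,0,0,1],[0,-0.015,0,0,0,0,1],[0,-0.015,0,0,0,0,1]])

```text
time_s: 14.17
position: [0.5329, -0.166, 0.1478]
tcp_rot: [[0.991, -0.106, -0.08], [-0.133, -0.807, -0.576], [-0.003, 0.581, -0.814]]
force: [-3.1, -8.1, 7.5]
opening: 0.137
grasp_force: 30.0
```

```bash
python3 e.py
```

```text
14.1667 mid in easel [0.0068 0.0011 0.0631] F [11.19 -2.01  1.34]
```

The former is against the backrest. I'll ease off and open.

Call:
step_arm(steps=[[0,0.011,0,0,0,0,1],[0,0.011,0,0,0,0,0.6],[0,0.011,0,0,0,0,0.3],[0,0.011,0,0,0,0,0],[0,0.011,0,0,0,0,0],[0,0.011,0,0,0,0,0],[0,0.011,0,0,0,0,0],[0,0.011,0,0,0,0,0]])

```text
time_s: 14.83
position: [0.5328, -0.1651, 0.1473]
tcp_rot: [[0.991, -0.107, -0.077], [-0.132, -0.812, -0.569], [-0.002, 0.574, -0.819]]
force: [-0.8, 0.5, 0.3]
opening: 0.488
grasp_force: 0.0
```

Call:
step_arm(steps=[[0,0,-0.05,0,0,0,0],[0,0,-0.12,0,0,0,0],[0,0,-0.22,0,0,0,0],[0,0,-0.32,0,0,0,0],[0,0,-0.42,0,0,0,0],[0,0,-0.45,0,0,0,0],[0,0,-0.45,0,0,0,0],[0,0,-0.45,0,0,0,0]])

```text
time_s: 15.5
position: [0.5429, -0.0884, 0.2576]
tcp_rot: [[0.991, -0.107, -0.077], [-0.132, -0.812, -0.569], [-0.002, 0.574, -0.819]]
force: [0.1, -0.9, -0.2]
opening: 0.497
grasp_force: 0.0
```

```bash
python3 - <<'E'
from h import *
s=read_state();print(s['position'],s['opening'])
w=capture('wrist')['image'];sc=capture('scene')['image']
q=lambda im,x,y,w,h:cv2.resize(im[y:y+h,x:x+w],(400,300),interpolation=cv2.INTER_CUBIC)[:,:,::-1]
cv2.imwrite('pics/z5.png',np.vstack([np.hstack([q(w,160,50,320,240),q(sc,215,120,120,90)]),np.hstack([q(capture('top')['image'],340,160,90,68),q(sc,310,195,120,90)])]))
F=frame(-12.5);pad=np.load('pad.npy');R=tool(F);p=np.array(s['position']);T=np.array(s['tcp_rot'])
v=np.array([.57,.03,.34]);print(np.round(T.T@(v-p)/.3,3),np.round(Ro.from_matrix(T.T@R).as_rotvec(degrees=True)/45,3))
print(np.round(R.T@(pad+F[:,2]*(.035+.025+.02)-v)/.3,3))
E
```

```text
[ 0.54292644 -0.08842052  0.25756082] 0.4974389298810523
[ 0.037 -0.172 -0.457] [ 0.002 -0.061  0.091]
[ 0.058 -0.852 -0.147]
```

View pics/z5.png

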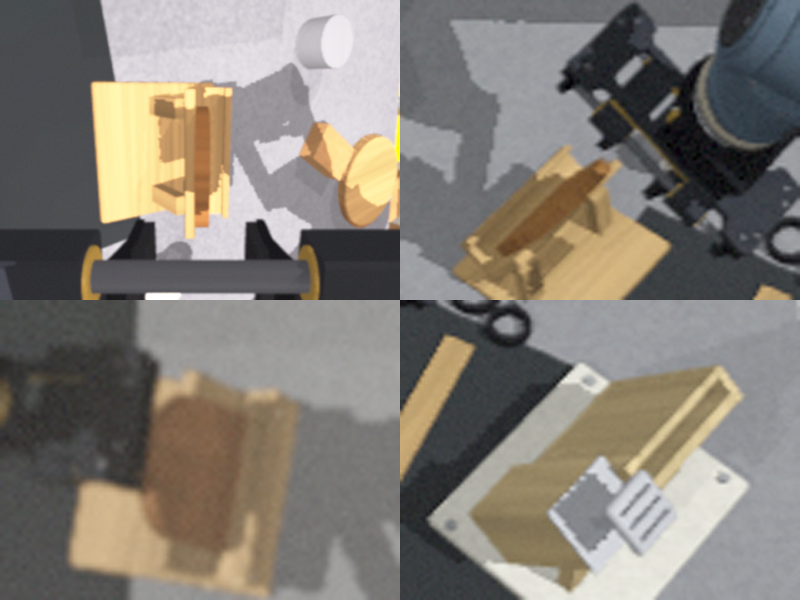

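The former is seated on the ledge near the middle, leaning on the backrest. The dock is empty with its carriage still up, so I'll go back to press the pad.

Call:
step_arm(steps=[[0,-0.03,-0.08,0,0,0,1],[0,-0.06,-0.18,0,0,0,1],[0.02,-0.1,-0.28,0,-0.06,0.09,1],[0.037,-0.14,-0.38,0,-0.06,0.09,1],[0.037,-0.172,-0.457,0,-0.06,0.09,1],[0.037,-0.172,-0.457,0,-0.06,0.09,1],[0.037,-0.172,-0.457,0,-0.06,0.09,1]])

```text
time_s: 16.23
position: [0.5705, 0.0301, 0.3396]
tcp_rot: [[0.977, -0.175, -0.124], [-0.215, -0.799, -0.562], [-0.001, 0.575, -0.818]]
force: [-0.1, -0.5, -0.4]
opening: 0.058
grasp_force: 0.0
```

Call:
step_arm(steps=[[0.01,-0.1,-0.08,0,0,0,1],[0.02,-0.22,-0.13,0,0,0,1],[0.03,-0.34,-0.15,0,0,0,1],[0.04,-0.46,-0.15,0,0,0,1],[0.05,-0.58,-0.15,0,0,0,1],[0.058,-0.7,-0.147,0,0,0,1],[0.058,-0.8,-0.147,0,0,0,1],[0.058,-0.852,-0.147,0,0,0,1]])

```text
time_s: 16.9
position: [0.6368, 0.2554, 0.224]
tcp_rot: [[0.976, -0.172, -0.13], [-0.216, -0.798, -0.563], [-0.007, 0.578, -0.816]]
force: [-0.4, 0.1, -1.1]
opening: 0.002
grasp_force: 0.0
```

Call:
step_arm(steps=[[0,0,0,0,0,0,1],[0,0,0,0,0,0,1],[0,0,0,0,0,0,1],[0,0,0,0,0,0,1]])

```text
time_s: 17.23
position: [0.6385, 0.2534, 0.2316]
tcp_rot: [[0.976, -0.18, -0.123], [-0.218, -0.799, -0.561], [0.002, 0.574, -0.819]]
force: [-0.5, -0.3, 0.2]
opening: 0.002
grasp_force: 0.0
```

```bash
python3 p.py; python3 - <<'E'
from h import *
F=frame(-12.5);pad=np.load('pad.npy');go(pad+F[:,2]*.025,tool(F));print(read_state()['opening'])
E
```

```text
17.2333 [ 0.0017 -0.0002  0.0557] [ 0.41 -0.41 -0.1 ]
t 17.23 shift/0.3 [-0.005 -0.009  0.186] turn/45 [ 0.001 -0.001 -0.003]
0.0023064686357738835
```

Call:
step_arm(steps=[[-0.005,-0.009,0.04,0,0,0,1],[-0.005,-0.009,0.07,0,0,0,1],[-0.005,-0.009,0.1,0,0,0,1],[-0.005,-0.009,0.13,0,0,0,1],[-0.005,-0.009,0.16,0,0,0,1],[-0.005,-0.009,0.185,0,0,0,1],[-0.005,-0.009,0.21,0,0,0,1],[-0.005,-0.009,0.22,0,0,0,1]])

```text
time_s: 17.9
position: [0.6291, 0.2202, 0.1764]
tcp_rot: [[0.976, -0.179, -0.122], [-0.217, -0.799, -0.561], [0.003, 0.574, -0.819]]
force: [-0.3, 4.4, 8.9]
opening: 0.002
grasp_force: 4.5
```

Call:
step_arm(steps=[[0,0,0.005,0,0,0,1],[0,0,0.01,0,0,0,1],[0,0,0.015,0,0,0,1],[0,0,0.018,0,0,0,1],[0,0,0.018,0,0,0,1]])

```text
time_s: 18.32
position: [0.6289, 0.2187, 0.1743]
tcp_rot: [[0.976, -0.18, -0.12], [-0.216, -0.8, -0.56], [0.005, 0.573, -0.82]]
force: [-2.0, 7.1, 13.7]
opening: 0.008
grasp_force: 7.3
```

```bash
python3 p.py
```

```text
18.3167 [-0.0017 -0.0021 -0.0118] [ 2.58 -3.49 14.94]
```

The same depth and a harder push mean the carriage is at the stop. I'll let go and check the rib spacing and position.

Call:
step_arm(steps=[[0,0,-0.08,0,0,0,1],[0,0,-0.2,0,0,0,1],[0,0,-0.3,0,0,0,1],[-0.12,0,-0.4,0,0,0,1],[-0.12,0,-0.4,0,0,0,1],[-0.12,0,-0.4,0,0,0,1],[-0.12,0,-0.4,0,0,0,1],[-0.12,0,-0.4,0,0,0,1]])

```text
time_s: 18.98
position: [0.6079, 0.2912, 0.2667]
tcp_rot: [[0.976, -0.176, -0.126], [-0.217, -0.798, -0.562], [-0.001, 0.576, -0.817]]
force: [0.0, 0.5, -0.5]
opening: 0.005
grasp_force: 0.0
```

Call:
step_arm(steps=[[0,0,0,0,0,0,1],[0,0,0,0,0,0,1],[0,0,0,0,0,0,1],[0,0,0,0,0,0,1],[0,0,0,0,0,0,1],[0,0,0,0,0,0,1]])

```text
time_s: 19.48
position: [0.608, 0.2926, 0.2678]
tcp_rot: [[0.976, -0.177, -0.124], [-0.216, -0.799, -0.561], [0.0, 0.575, -0.818]]
force: [0.6, -0.5, -0.5]
opening: 0.006
grasp_force: 0.0
```

```bash
python3 - <<'E'
from h import *
s=read_state();c=capture('wrist');print(s['time_s'],ribs(c['image'],(270,90,380,205)))
F=frame(-12.5);pad=np.load('pad.npy');f=200/np.tan(np.radians(c['vertical_fov']/2))
for u in (-.006,0,.035):
    p=np.linalg.inv(wristT(s,c))@np.append(pad+F[:,2]*u,1);print(u,p[:2]/p[2]*f+[c['cx'],c['cy']],'spacing',.0121/p[2]*f)
# former colour blob in top: before (z5) vs now
t=capture('top')['image'];h=cv2.cvtColor(t,cv2.COLOR_RGB2HSV)[160:228,340:430]
m=(h[...,1]>105)&(h[...,2]<170)&(h[...,0]<15);ys,xs=np.nonzero(m);print('former px',m.sum(),xs.mean()+340,ys.mean()+160,xs.min()+340,xs.max()+340,ys.min()+160,ys.max()+160)
E
```

```text
19.4833 [([87, 29, 7, 27, 161], [359.7, 132.5]), ([40, 50, 3, 37, 108], [311.0, 157.8]), ([53, 50, 4, 37, 125], [324.3, 156.9]), ([66, 50, 4, 37, 117], [337.6, 158.1])]
-0.006 [324.47674898 156.34137158] spacing 12.808996006262078
0 [324.57961508 157.24230711] spacing 13.086606702694224
0.035 [325.28139601 163.38873777] spacing 14.980543436727475
former px 330 381.3181818181818 197.37575757575758 372 393 183 214
```

The ribs are back at the held-down place (row 157.6 against 157.2 predicted), so the catch is holding, and the former is still on the easel.

```bash
python3 -c "
from rig import *
print(hand_in())"
```

```text
the job is handed in; nothing more can be done
None
```

The job is handed in at about 19.5 s. By my last checks, the former stands on the easel's ledge near the middle, leaning on the backrest, and the empty dock's carriage is held down by the catch. The hand-in gave no verdict, and I did not re-measure the bystanders.

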